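# Lock the ice crusher's lid

### The job

Take the white lid with the orange bar handle and two orange wings, lower it into the round mouth of the blue ice crusher so that its wings drop through the two gaps, and twist it clockwise (seen from above) until the ramps have pulled it down tight on the rubber seal and the bar points at the two green marks. Then let go. Leave the blue tub lid, the clear tumbler and the red syrup bottle where they stand.

Things in the scene. Friction and masses are not known exactly. Their poses are not given: they have to be found in the camera images.
- lid_bar (a point): Middle of the lid's orange bar handle. Bar 70 long (x axis), 20 wide (y axis, pinch it across this), 40 high: 20 above and 20 below this point. Right below it is a white cover disc, 86 diameter, 6 thick. This point is on the lid's axis, 62 above its underside; the lid starts upright on its foot, z up. Mass about 0.2 kg.
- lid_lugs (a point): Centre of the lid's two orange wings, on the lid's axis, 44 below the bar's middle, 18 above the lid's underside. The wings stick out along +x and -x, in line with the bar, to 52 from the axis; each is 18 wide, 8 thick. Between them a white core of 60 diameter tapers to a 48 foot. Axes as lid_bar.
- mouth (a point): Centre of the crusher's round mouth at the top of its aluminium collar (138 outside diameter), 190 above the counter; crusher 190 x 190, fixed; z up. Two flanges overhang the mouth, leaving a 78 opening and two gaps for the wings, with about 9 play all round. Locked, the bar lies along this x axis, at the two green marks on the collar, and lid_bar is about 25.5 above this point.
- gap (a point): Middle of one of the two gaps between the flanges, level with the collar's top, 50 from the mouth's centre and 60 degrees anticlockwise (from above) of the mouth's x axis; the other gap is opposite. Wings drop in when the bar is within about 15 degrees of the line through the gaps. Resting on the seal, lid_bar is 28 above the collar's top.
- mark (a point): One of the two green marks on the collar (the other is opposite), on the mouth's x axis, 64 from its centre. From the gaps the lid turns 60 degrees clockwise to bring bar and wings to the marks: ramps touch the wings after about 30 degrees and draw the lid down 2.5; a solid stop comes at about 70. Anticlockwise from the gaps is blocked.
- seal (a joint): Sprung black rubber ring in the mouth on which the wings rest. 0 = up and unloaded (its top is 16 below the collar's top); grows (m) as it is pressed down, about 0.0025 when the lid is locked, 0.006 at most. It pushes up with about 3 N at 0 and 6.5 N when locked; the weight of the lid alone does not move it.
- tub_lid_mid (a point): Bystander: middle of a blue tub lid of 86 diameter and 80 high with a round black knob and no wings, half-way up. Leave it alone.
- tumbler_mid (a point): Bystander: middle of a clear tumbler, 84 diameter, 120 high, standing upright, half-way up. Leave it alone.
- syrup_mid (a point): Bystander: middle of a red syrup bottle, 64 diameter, 170 high, standing upright, half-way up. Leave it alone.
There are look-alikes about, which are no part of the job. Leave any brown look-alike of the part that bears lid_bar alone.

How it is judged:
At the end, for the whole second after the job is handed in: The lid sits level (within 7 degrees) in the crusher's mouth, within 15 mm of its centre, its wings under the flanges, its bar within 17 degrees of the line of the green marks, and the seal is still held down by at least 1.2 mm after the lid is let go (value of joint seal above 0.0012 m and angle between the x axis of lid_lugs and the x axis of mouth, either way round below 0.3 rad and horizontal distance between lid_lugs and mouth below 0.015 m and z of lid_lugs in the frame of mouth below -0.012 m and angle between lid_lugs's own z axis and vertical below 0.12 rad); the robot touches nothing.
It fails at once if the tub lid was moved more than 30 mm (distance of tub_lid_mid from where it was at the start of the episode above 0.03 m).
It fails at once if the tumbler was moved more than 30 mm (distance of tumbler_mid from where it was at the start of the episode above 0.03 m).
It fails at once if the syrup bottle was moved more than 30 mm (distance of syrup_mid from where it was at the start of the episode above 0.03 m).
It also fails if it takes over 48 s, if anything falls off the work surface, if the arm or the gripper's body presses on something with over 40 N, if the wrist force passes 120 N, or if a joint passes its speed limit or range.

### The arm

A 6-joint arm with a two-finger parallel gripper is mounted at the origin on the work surface. World frame = base frame: x ahead of the robot, y to its left, z up, the work surface at z = 0. Lengths are in m, angles in rad, forces in N, time in s.
With the tool pointing down it reaches from about 0.325 to 0.775 m from the base axis. Payload 5.5 kg.
Tool frame: the origin (TCP) lies at the very end of the fingers, on their centre line; the grasp point (between the pads) lies 19 mm behind it (bot.pinch_z is the z of the grasp point in the tool frame, in m); z points along the fingers, x is the direction in which the jaws open and shut, and the axes are right-handed (so a half turn about z gives the same grasp; the last joint's range is limited). The gripper opens to 88 mm and grips with 3 to 60 N. Pads are 20 mm wide; open, the fingers measure 115 mm over their backs; the gripper's body (75 mm by 178 mm) begins 61 mm behind the grasp point.
Start: joints at [-1.217, 0.091, 1.231, -0, 1.82, -0.057], TCP at [0.24, -0.55, 0.223] pointing down, gripper open.
Joint ranges: [-2.87, 2.87], [-0.86, 2.18], [0.17, 2.46], [-1.51, 4.65], [0.06, 2.69], [-2.65, 2.65]. Speed limits (rad/s): [2.57, 2.57, 3.01, 3.14, 3.14, 3.14].

### API

Orientations are given as [roll, pitch, yaw] about the fixed x, y, z axes, in that order (R = Rz(yaw) Ry(pitch) Rx(roll)).
In Python, from station import get_obs, viewer, job_done, bot gives the robot as it stands.
- The arm moves only by the tool move_arm, never from a script. Its argument "deltas" is a list that holds one entry, the list of rows, each a list of 7 numbers: the shift along the tool's x, y, z in mm, then the turn, a rotation vector about the tool's x, y, z in degrees, then the closure, from -1 (fully open) to 1 (shut). In form: [[[dx, dy, dz, wx, wy, wz, grip], ...]]. A call has 1 to 20 rows; each row shifts and turns the pose as measured when the row begins, along the tool's axes as they then stand; what a row does not reach is not made up. A row lasts 1/10 s, in which the tool goes at most 50 mm and 8.59 degrees, less where a joint would pass 70% of its speed; a pose out of reach is approached as far as the arm can. A call is refused whole if a number of a shift passes 50 or a number of a turn 8.59, either way. A call with a gripper value outside its range is refused whole. The fingers move at their own pace and stop on an object; "grip_force" is the grip in N (left out, the last holds). Time passes only in rows, so rows that do not move let the fingers close. It gives the time, the measured TCP pose, the force and the opening at its end, in the units of the state.
- get_obs(): the state, without advancing time (a new reading comes with each control period).
- viewer.capture(name): name is "scene" or "top"; returns the picture (480x640x3 uint8, blue, green, red); there is no depth.
- viewer.camera_model(name): a dict with "vertical_fov" (degrees; the focal length in pixels is half the picture's height over the tangent of half this angle, whatever the lens; pixels are square), "cx", "cy" (the principal point, pixels), "origin" and "attitude" of the camera in the world. Camera axes: x right, y up, looking along -z (the intrinsics and any distortion apply to the point x, -y, -z); pixel columns grow to the right and rows downward; lengths in m; the calibration is good to about 2 mm. A picture is of the moment at which its call begins. camera_model takes no time and is no camera call.
- job_done(): hands the job in, once; it reports no verdict.
The state is a dict: "time": time; "joint_positions": joint angles; "dq": joint speeds; "joint_torque": joint torques, N m; "ee_pos": TCP position; "tcp_rot": TCP orientation; "wrist_force": force on the tool from outside, world axes, zero at the start; "torque": the same for the moment, N m; "grip_width": finger opening in m.
Only numpy, scipy, OpenCV 4.12 (cv2) and the standard library are available. Lean on these libraries where they do the work, as an engineer would, in place of code of your own. Each camera call takes 0.05 s, during which the arm holds its last target.

## Working session

There is one attempt and no reset: what is moved stays moved. The work goes in short steps, Python scripts to look and compute and a tool call to move; the robot and the scene stay as the last step left them, time stands still between calls to the robot, and variables do not carry over. Pictures are saved under pics/ and viewed, and the job is handed in when it is done.

Besides the shell and the picture viewer there is one more tool, called as name([rows], argument=value, ...), one row to a line, values as JSON. move_arm: Moves the arm, as the interface text tells. Its arguments: {"type":"object","properties":{"deltas":{"type":"array"},"grip_force":{"type":"number"}},"required":["deltas"]}

```bash
mkdir -p pics; ls; python3 - <<'E'
from station import get_obs, viewer, bot
import cv2
for n in ("scene","top"):
    cv2.imwrite(f"pics/{n}0.png",viewer.capture(n)); print(n,viewer.camera_model(n))
print(get_obs()); print(bot.pinch_z,[a for a in dir(bot) if a[0]!='_'])
E
```

```text
pics
scene {'vertical_fov': 47.31539675703993, 'cx': 321.92222233255524, 'cy': 241.2883557577397, 'origin': array([ 1.02054459, -0.69773343,  0.99261018]), 'attitude': array([0.81520858, 0.00754834, 0.62923716])}
top {'vertical_fov': 52.619761989269016, 'cx': 325.95431096339144, 'cy': 237.41009124142192, 'origin': array([0.41853538, 0.00685147, 1.14129759]), 'attitude': array([ 0.0931121 ,  0.00332477, -1.56375809])}
{'time': 0.1, 'joint_positions': array([-1.21671827e+00,  9.17750471e-02,  1.23174510e+00,  2.50440749e-06,
        1.81980007e+00, -5.67061621e-02]), 'dq': array([ 0.00075447, -0.00250418, -0.00144922,  0.00049264,  0.00055435,
        0.00060961]), 'joint_torque': array([ 2.88468611e-03, -4.47857380e+01, -4.07571423e+01,  6.99830172e-02,
        2.83732067e-02, -9.25919608e-05]), 'ee_pos': array([ 0.23950184, -0.5498405 ,  0.22163656]), 'tcp_rot': array([-3.14149232e+00,  1.72464449e-03, -1.16001141e+00]), 'wrist_force': array([ 1.03609577, -0.5840638 , -0.26061888]), 'torque': array([ 0.01346974, -0.00100186,  0.05066732]), 'grip_width': 0.08743277148946703}
-0.0187 ['MotionError', 'pinch_z']
```

View pics/scene0.png

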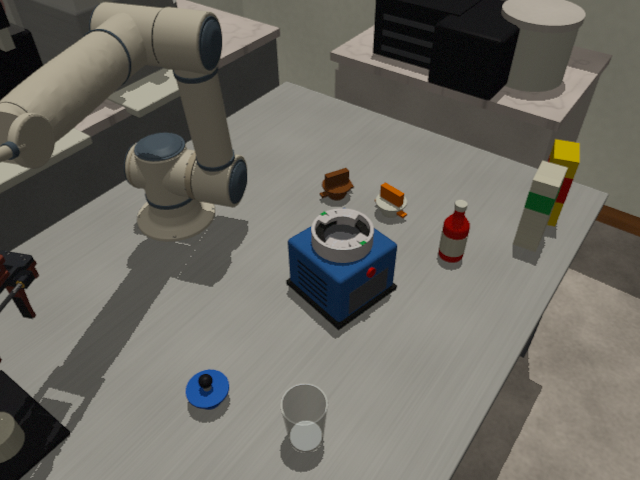

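View pics/top0.png

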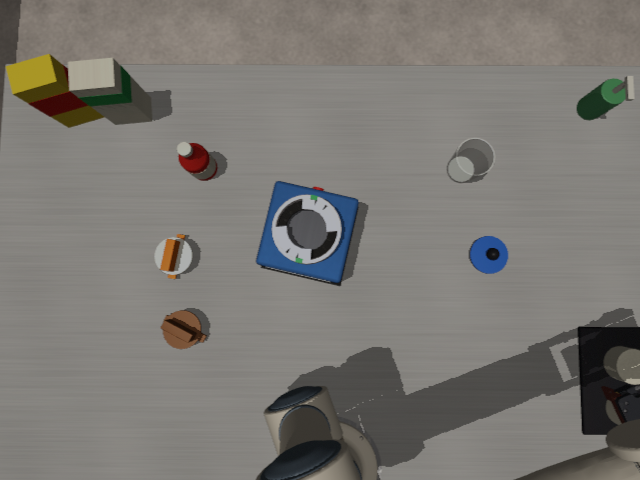

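The top view shows two wing lids. The one at (173,256) has a white disc and orange bar and wings, which fits the description. The one at (182,329) is all brown, so it is the look-alike. The crusher is at (308,230), the tub lid at (489,254), the tumbler at (470,160) and the syrup bottle at (195,160). Next I confirm with an enlarged crop.

```bash
cat > h.py <<'E'
import numpy as np, cv2
from scipy.spatial.transform import Rotation as R
from station import viewer
def cam(n):
    m=viewer.camera_model(n); f=240/np.tan(np.radians(m['vertical_fov'])/2)
    return m,f,R.from_euler('xyz',m['attitude']).as_matrix(),np.array(m['origin'])
def ray(n,u,v):
    m,f,A,o=cam(n); d=A@np.array([(u-m['cx'])/f,-(v-m['cy'])/f,-1]); return o,d
def onz(n,u,v,z):
    o,d=ray(n,u,v); return o+d*(z-o[2])/d[2]
def px(n,p):
    m,f,A,o=cam(n); c=A.T@(np.array(p)-o); return np.array([m['cx']+f*c[0]/-c[2], m['cy']-f*c[1]/-c[2]])
def tri(a,b):
    (o1,d1),(o2,d2)=a,b; s=np.linalg.lstsq(np.c_[d1,-d2],o2-o1,rcond=None)[0]
    p,q=o1+s[0]*d1,o2+s[1]*d2; return (p+q)/2,np.linalg.norm(p-q)
E
python3 - <<'E'
import cv2,numpy as np
t=cv2.imread('pics/top0.png');s=cv2.imread('pics/scene0.png')
def c(i,u,v,r=45,k=6): return cv2.resize(i[v-r:v+r,u-r:u+r],(400,300) if 0 else (390,290*0+390),interpolation=cv2.INTER_CUBIC)
cv2.imwrite('pics/crop1.png',np.hstack([c(t,173,256,28),c(s,392,200,28)]))
cv2.imwrite('pics/crop2.png',np.hstack([c(t,308,230,45),c(s,342,235,40)]))
E
```

```text
(no output)
```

View pics/crop1.png

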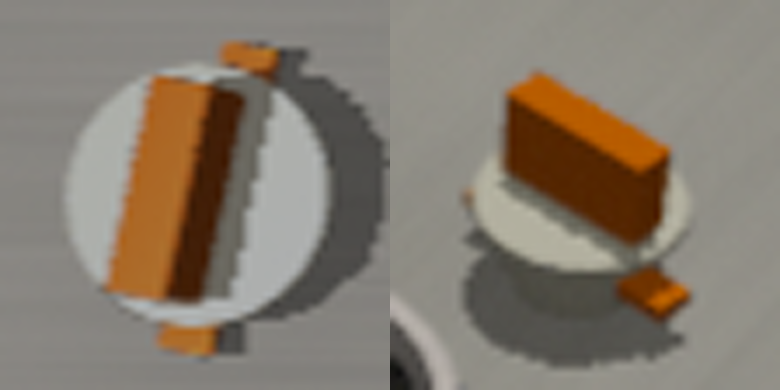

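View pics/crop2.png

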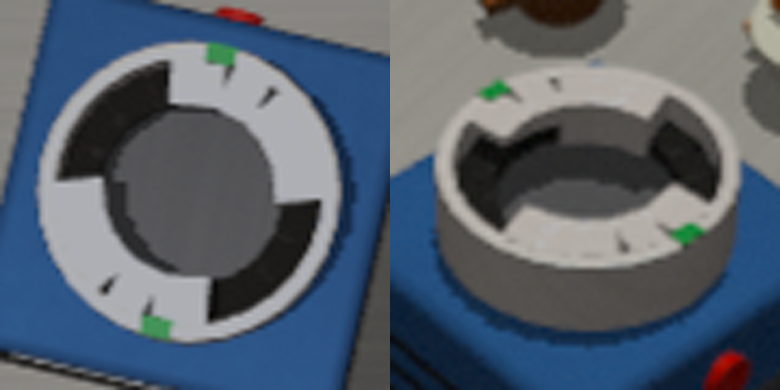

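The crop confirms it: white disc, orange bar at (171,254), and orange wings at both ends. The collar shows green marks at about (314,198) and (299,261), with gaps at upper left and lower right. Now I measure.

```bash
python3 - <<'E'
from h import *
t=cv2.imread('pics/top0.png');s=cv2.imread('pics/scene0.png')
def blobs(i,lo,hi,box,amin=6):
    u0,v0,u1,v1=box; m=cv2.inRange(cv2.cvtColor(i[v0:v1,u0:u1],cv2.COLOR_BGR2HSV),lo,hi)
    n,l,st,c=cv2.connectedComponentsWithStats(m)
    return [((c[k]+[u0,v0]),st[k,4],l==k) for k in range(1,n) if st[k,4]>=amin]
G=((40,80,60),(85,255,255))
for n,i,b in (("top",t,(265,185,350,275)),("scene",s,(300,200,385,270))):
    g=blobs(i,*G,b,4); P=[onz(n,*c,.19) for c,a,_ in g]
    print(n,[(c.round(1),a) for c,a,_ in g],[p.round(4) for p in P])
    if len(P)==2: d=P[0]-P[1]; print(' mid',(P[0]+P[1])/2,'sep',np.linalg.norm(d),'ang',np.degrees(np.arctan2(d[1],d[0])))
# orange top face
for n,i,b,vm in (("top",t,(145,228,202,284),150),("scene",s,(365,175,420,225),165)):
    for c,a,m in blobs(i,(5,150,vm),(20,255,255),b):
        pts=np.argwhere(m)[:,::-1]+[b[0],b[1]]
        r=cv2.minAreaRect(pts.astype(np.float32))
        P=np.array([onz(n,*q,.082) for q in pts])[:,:2]
        rr=cv2.minAreaRect((P*1000).astype(np.float32)); 
        w=np.linalg.eigh(np.cov(P.T))[1][:,1]
        print(n,c.round(1),a,'mean',P.mean(0).round(4),'rect',np.round(rr[0],1),np.round(rr[1],1),'ang',np.degrees(np.arctan2(w[1],w[0])).round(1))
# white disc, crusher collar
for n,(u,v),z in (("top",(489,254),.04),("top",(182,329),.082),("top",(201,168),.02),("top",(460,169),0),("top",(475,155),.12)): print((u,v),onz(n,u,v,z).round(3))
E
```

```text
top [(array([313.6, 197. ]), np.int32(27)), (array([298.6, 260. ]), np.int32(28))] [array([0.5878, 0.0357, 0.19  ]), array([0.4624, 0.064 , 0.19  ])]
 mid [0.52510823 0.04983009 0.19      ] sep 0.12849878481110577 ang -12.742652681129615
scene [(array([323.3, 213.1]), np.int32(13)), (array([362.7, 242.5]), np.int32(19))] [array([0.4621, 0.0645, 0.19  ]), array([0.587 , 0.0351, 0.19  ])]
 mid [0.5245342  0.04977888 0.19      ] sep 0.12836929673133565 ang 166.74280739179724
top [180.1 235.7] 21 mean [0.519  0.3312] rect [519.5 331.4] [ 6.6 13.3] ang 79.0
top [167.1 254.5] 237 mean [0.4777 0.3582] rect [477.8 358.2] [16.8 67.5] ang 170.0
top [171.4 276.3] 23 mean [0.4301 0.3471] rect [429.7 347.9] [ 6.5 13.2] ang 84.2
scene [392.2 188.9] 97 mean [0.4788 0.3563] rect [478.5 356.4] [16.7 66.3] ang 169.9
scene [403.5 214. ] 8 mean [0.5558 0.2832] rect [555.8 283.2] [11.4  4.5] ang 76.9
(489, 254) [ 0.486 -0.359  0.04 ]
(182, 329) [0.317 0.32  0.082]
(201, 168) [0.685 0.307 0.02 ]
(460, 169) [ 0.692 -0.308  0.   ]
(475, 155) [ 0.694 -0.308  0.12 ]
```

move_arm([
  [[-20,-15,-10,0,0,0,-1],[-36,-28,-10,0,0,0,-1],[-36,-28,-10,0,0,0,-1],[-36,-28,-10,0,0,0,-1],[-36,-28,-5,0,0,0,-1],[-36,-28,0,0,0,0,-1],[-36,-28,0,0,0,0,-1],[-36,-28,0,0,0,0,-1],[-36,-28,0,0,0,0,-1],[-36,-28,0,0,0,0,-1],[-36,-28,0,0,0,0,-1],[-36,-28,0,0,0,0,-1],[-36,-28,0,0,0,0,-1],[-36,-28,0,0,0,0,-1],[-36,-28,0,0,0,0,-1],[-36,-28,0,0,0,0,-1],[-36,-28,0,0,0,0,-1],[-36,-28,0,0,0,0,-1],[-36,-28,0,0,0,0,-1],[-20,-20,0,0,0,0,-1]],
], grip_force=50)

```text
time: 2.1
ee_pos: [0.4627, 0.3279, 0.2645]
tcp_rot: [3.141, 0.012, -1.167]
wrist_force: [1.4, 0.3, -0.3]
grip_width: 0.088
```

move_arm([
  [[0,0,0,0,0,8.3,-1],[0,0,0,0,0,8.3,-1],[0,0,0,0,0,8.3,-1],[0,0,0,0,0,8.2,-1],[-15,-5,15,0,0,0,-1],[-15,-5,30,0,0,0,-1],[0,0,30,0,0,0,-1],[0,0,20,0,0,0,-1],[0,0,0,0,0,0,-1]],
])

```text
time: 3.0
ee_pos: [0.4763, 0.362, 0.1588]
tcp_rot: [3.126, 0.002, -1.763]
wrist_force: [0.4, -0.2, -0.5]
grip_width: 0.088
```

```bash
cat >> h.py <<'E'
def plan(target,yaw_deg):
    from station import get_obs
    o=get_obs(); A=R.from_euler('xyz',o['tcp_rot']); T=R.from_euler('xyz',[np.pi,0,np.radians(yaw_deg)])
    print('pos',o['ee_pos'].round(4),'yaw',np.degrees(o['tcp_rot']).round(2),'F',o['wrist_force'].round(1),'w',o['grip_width'].round(4),'t',o['time'])
    print('shift tool now mm',(A.inv().apply(np.array(target)-o['ee_pos'])*1000).round(1),'turn deg',np.degrees((A.inv()*T).as_rotvec()).round(2),
     'shift in target-orient',(T.inv().apply(np.array(target)-o['ee_pos'])*1000).round(1), 'q6',np.degrees(o['joint_positions'][5]).round(1))
E
python3 -c "
from h import *
plan([.478,.357,.049],-100)"
```

```text
Traceback (most recent call last):
  File "h.py", line 19, in plan
    print('pos',o['ee_pos'].round(4),'yaw',np.degrees(o['tcp_rot']).round(2),'F',o['wrist_force'].round(1),'w',o['grip_width'].round(4),'t',o['time'])
                                                                                                               ^^^^^^^^^^^^^^^^^^^^^
AttributeError: 'float' object has no attribute 'round'
```

```bash
sed -i "s/o\['grip_width'\].round(4)/round(o['grip_width'],4)/" h.py
python3 -c "
from h import *
plan([.478,.357,.049],-100)"
```

```text
pos [0.4763 0.362  0.1588] yaw [ 1.7908e+02  1.0000e-01 -1.0101e+02] F [ 0.4 -0.2 -0.5] w 0.088 t 3.0
shift tool now mm [  4.8  -4.3 109.7] turn deg [ 0.92  0.11 -1.01] shift in target-orient [  4.7  -2.5 109.8] q6 134.7
```

move_arm([
  [[4.7,-2.5,20,0.9,0.1,-1.0,-1],[0,0,20,0,0,0,-1],[0,0,20,0,0,0,-1],[0,0,15,0,0,0,-1],[0,0,0,0,0,0,-1]],
])

```text
time: 3.5
ee_pos: [0.4788, 0.3573, 0.0856]
tcp_rot: [-3.139, 0.002, -1.745]
wrist_force: [-0.9, 0.5, -0.5]
grip_width: 0.0876
```

```bash
python3 -c "
from h import *
plan([.478,.357,.049],-100)
cv2.imwrite('pics/s1.png',cv2.resize(viewer.capture('scene')[130:270,290:480],None,fx=4,fy=4))"
```

```text
pos [0.4788 0.3573 0.0856] yaw [-1.7983e+02  1.4000e-01 -9.9980e+01] F [-0.9  0.5 -0.5] w 0.0876 t 3.5
shift tool now mm [ 0.5  0.8 36.6] turn deg [-0.17  0.14  0.02] shift in target-orient [ 0.4  0.7 36.6] q6 133.5
```

View pics/s1.png

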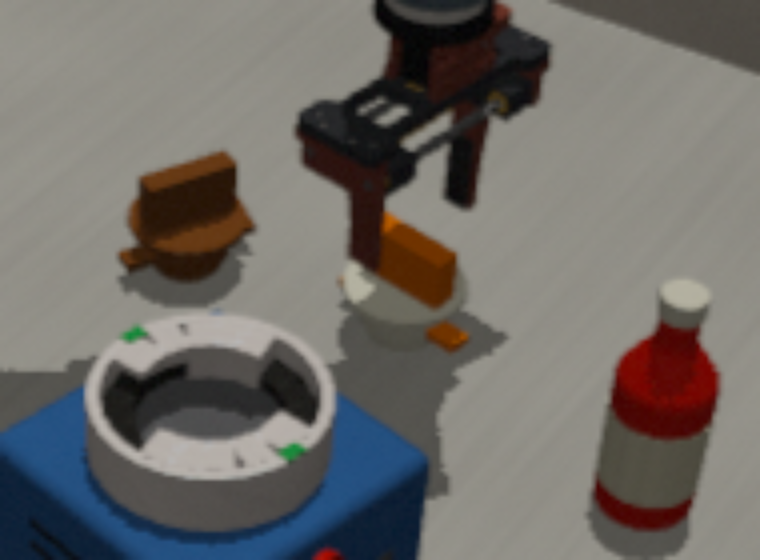

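The fingers straddle the orange bar, one on each side, in the crop around (400,240). I descend and grip.

move_arm([
  [[0.4,0.7,15,0,0,0,-1],[0,0,15,0,0,0,-1],[0,0,5,0,0,0,-1],[0,0,0,0,0,0,-1],[0,0,0,0,0,0,1],[0,0,0,0,0,0,1],[0,0,0,0,0,0,1],[0,0,0,0,0,0,1],[0,0,0,0,0,0,1],[0,0,0,0,0,0,1],[0,0,0,0,0,0,1],[0,0,0,0,0,0,1]],
], grip_force=50)

```text
time: 4.75
ee_pos: [0.481, 0.359, 0.0548]
tcp_rot: [-3.131, 0.009, -1.745]
wrist_force: [1.2, -0.5, -0.6]
grip_width: 0.0272
```

move_arm([
  [[0,0,3,0,0,0,1],[0,0,0,0,0,0,1],[0,0,0,0,0,0,1],[0,0,0,0,0,0,1]],
])

```text
time: 5.15
ee_pos: [0.4814, 0.359, 0.0525]
tcp_rot: [-3.13, 0.01, -1.745]
wrist_force: [0.8, -0.5, 1.5]
grip_width: 0.0197
```

```bash
python3 -c "
from h import *
plan([.478,.357,.26],-43)"
```

```text
pos [0.4814 0.359  0.0525] yaw [-179.35    0.55  -99.99] F [ 0.8 -0.5  1.5] w 0.0197 t 5.15
shift tool now mm [   0.6    0.7 -207.5] turn deg [ -0.87   0.18 -56.99] shift in target-orient [  -1.2    3.8 -207.5] q6 133.5
```

move_arm([
  [[0,0,-10,0,0,0,1],[0,0,-25,0,0,0,1],[0,0,-30,0,0,0,1],[0,0,-30,0,0,0,1],[0,0,-30,0,0,0,1],[0,0,-30,0,0,0,1],[0,0,-30,0,0,0,1],[0,0,-30,0,0,0,1],[0,0,-20,0,0,0,1],[0,0,-5,0,0,-8,1],[0,0,0,0,0,-8,1],[0,0,0,0,0,-8,1],[0,0,0,0,0,-8,1],[0,0,0,0,0,-8,1],[0,0,0,0,0,-8,1],[0,0,0,0,0,-8,1],[0,0,0,0,0,0,1]],
])

```text
time: 6.85
ee_pos: [0.4755, 0.3561, 0.3018]
tcp_rot: [-3.137, -0.0, -0.728]
wrist_force: [0.7, 0.1, -2.3]
grip_width: 0.0194
```

```bash
python3 -c "
from h import *
plan([.525,.05,.275],-43)
cv2.imwrite('pics/s2.png',viewer.capture('scene'))
cv2.imwrite('pics/t2.png',viewer.capture('top'))"
```

```text
pos [0.4755 0.3561 0.3018] yaw [-1.7975e+02 -3.0000e-02 -4.1720e+01] F [ 0.7  0.1 -2.3] w 0.0194 t 6.85
shift tool now mm [240.6 195.7  26. ] turn deg [-0.25 -0.02  1.28] shift in target-orient [245.  190.2  26.8] q6 75.3
```

View pics/s2.png

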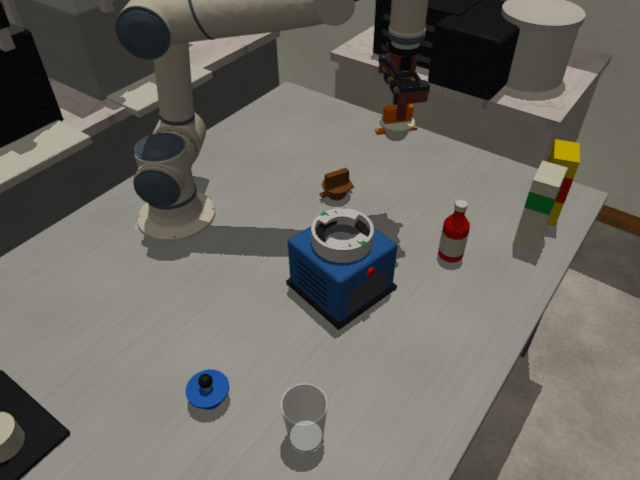

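The lid is held level below the gripper at about (397,118), and the wings show at both ends. I carry it over the mouth.

move_arm([
  [[12,10,0,0,0,1.3,1],[25,19,0,0,0,0,1],[25,19,0,0,0,0,1],[25,19,0,0,0,0,1],[25,19,0,0,0,0,1],[25,19,0,0,0,0,1],[25,19,0,0,0,0,1],[25,19,0,0,0,0,1],[25,19,0,0,0,0,1],[20,15,0,0,0,0,1],[10,7,0,0,0,0,1],[0,0,0,0,0,0,1]],
])

```text
time: 8.15
ee_pos: [0.5189, 0.0339, 0.3012]
tcp_rot: [-3.14, -0.004, -0.801]
wrist_force: [0.4, 0.6, -1.8]
grip_width: 0.0197
```

```bash
python3 -c "
from h import *
plan([.525,.05,.265],-43)
cv2.imwrite('pics/s3.png',cv2.resize(viewer.capture('scene')[120:270,250:440],None,fx=4,fy=4))
cv2.imwrite('pics/t3.png',cv2.resize(viewer.capture('top')[130:280,220:410],None,fx=4,fy=4))"
```

```text
pos [0.5189 0.0339 0.3012] yaw [-179.93   -0.21  -45.91] F [ 0.4  0.6 -1.8] w 0.0197 t 8.15
shift tool now mm [ -7.4 -15.5  36.2] turn deg [-0.06 -0.21 -2.91] shift in target-orient [ -6.5 -15.9  36.2] q6 45.9
```

View pics/s3.png

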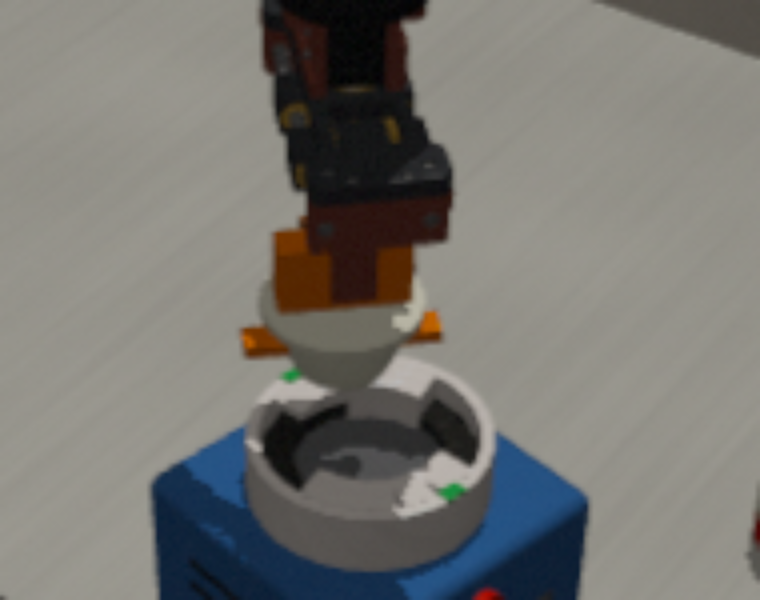

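View pics/t3.png

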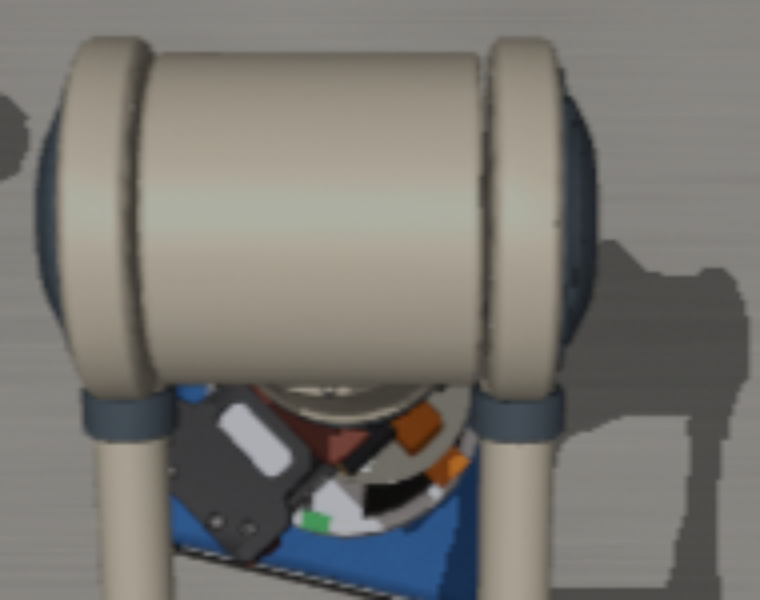

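move_arm([
  [[-3,-8,0,0,0,-2.9,1],[-3,-8,0,0,0,0,1],[0,0,0,0,0,0,1]],
])

```text
time: 8.55
ee_pos: [0.5255, 0.0551, 0.3015]
tcp_rot: [-3.139, -0.003, -0.745]
wrist_force: [-0.1, -0.4, -2.1]
grip_width: 0.0198
```

```bash
python3 -c "
from h import *
plan([.527,.052,.26],-43)"
```

```text
pos [0.5255 0.0551 0.3015] yaw [-1.7985e+02 -1.5000e-01 -4.2700e+01] F [-0.1 -0.4 -2.1] w 0.0198 t 8.55
shift tool now mm [ 3.1  1.4 41.6] turn deg [-0.15 -0.15  0.3 ] shift in target-orient [ 3.3  1.2 41.5] q6 45.0
```

move_arm([
  [[2.5,1,12,0,0,0.3,1],[0,0,12,0,0,0,1],[0,0,12,0,0,0,1],[0,0,5,0,0,0,1],[0,0,0,0,0,0,1]],
])

```text
time: 9.05
ee_pos: [0.526, 0.0539, 0.2551]
tcp_rot: [-3.141, -0.0, -0.751]
wrist_force: [0.2, 0.8, -2.9]
grip_width: 0.0196
```

```bash
python3 -c "
from h import *
plan([.527,.052,.232],-43)
cv2.imwrite('pics/s4.png',cv2.resize(viewer.capture('scene')[150:270,270:420],None,fx=5,fy=5))"
```

```text
pos [0.526  0.0539 0.2551] yaw [-1.7999e+02 -3.0000e-02 -4.3010e+01] F [ 0.2  0.8 -2.9] w 0.0196 t 9.05
shift tool now mm [ 2.   0.7 23.1] turn deg [-0.01 -0.03 -0.01] shift in target-orient [ 2.   0.7 23.1] q6 45.2
```

View pics/s4.png

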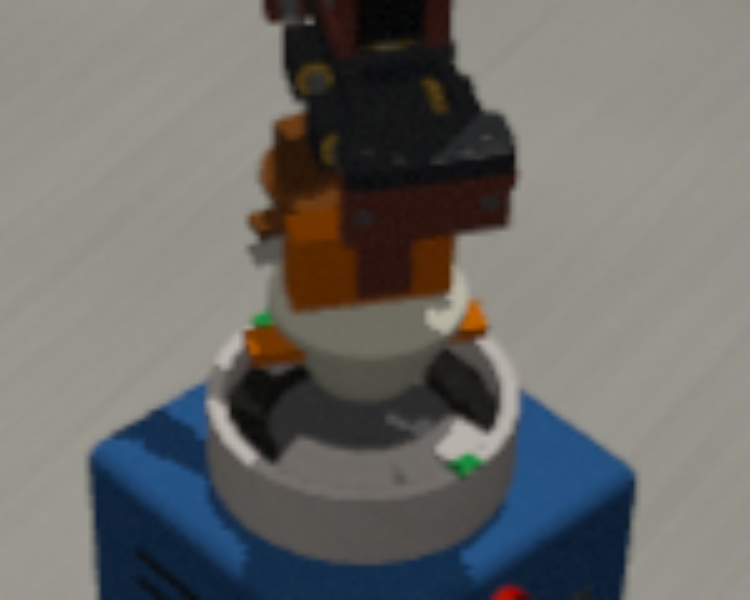

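The wings, at crop (270,345) and (475,320), line up with the two dark gaps. I lower slowly and watch the force.

move_arm([
  [[1.5,0.5,6,0,0,0,1],[0,0,6,0,0,0,1],[0,0,6,0,0,0,1],[0,0,6,0,0,0,1],[0,0,6,0,0,0,1],[0,0,0,0,0,0,1]],
])

```text
time: 9.7
ee_pos: [0.5273, 0.052, 0.2238]
tcp_rot: [-3.14, -0.002, -0.752]
wrist_force: [-0.3, 0.5, -2.6]
grip_width: 0.0195
```

```bash
python3 -c "
from h import *
plan([.527,.052,.2085],-43)"
```

```text
pos [0.5273 0.052  0.2238] yaw [-1.799e+02 -1.100e-01 -4.306e+01] F [-0.3  0.5 -2.6] w 0.0195 t 9.7
shift tool now mm [-0.3  0.2 15.3] turn deg [-0.1  -0.11 -0.06] shift in target-orient [-0.2  0.2 15.3] q6 45.0
```

move_arm([
  [[0,0,5,0,0,0,1],[0,0,4,0,0,0,1],[0,0,3,0,0,0,1],[0,0,2,0,0,0,1],[0,0,0,0,0,0,1]],
])

```text
time: 10.2
ee_pos: [0.5276, 0.052, 0.2108]
tcp_rot: [-3.138, -0.004, -0.751]
wrist_force: [-2.3, -1.3, 2.8]
grip_width: 0.0199
```

```bash
python3 -c "
from h import *
plan([.527,.052,.2085],-43)
cv2.imwrite('pics/s5.png',cv2.resize(viewer.capture('scene')[150:270,270:420],None,fx=5,fy=5))"
```

```text
pos [0.5276 0.052  0.2108] yaw [-179.79   -0.22  -43.05] F [-2.3 -1.3  2.8] w 0.0199 t 10.2
shift tool now mm [-0.4  0.4  2.3] turn deg [-0.21 -0.22 -0.05] shift in target-orient [-0.4  0.4  2.3] q6 45.0
```

View pics/s5.png

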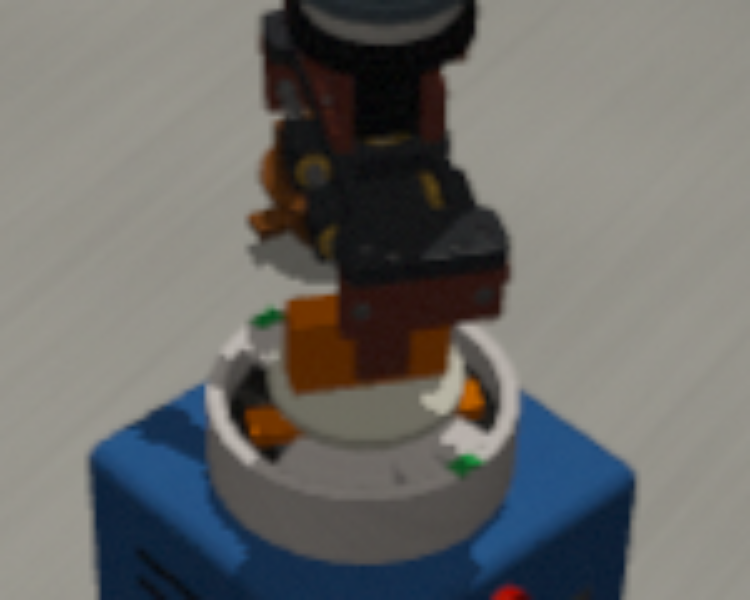

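The wings at crop (270,425) and (470,395) are down in the gaps, and the upward force shows seal contact. I press lightly and twist clockwise.

move_arm([
  [[0,0,2,0,0,0,1],[0,0,1,0,0,0,1],[0,0,0.5,0,0,6,1],[0,0,0.5,0,0,6,1],[0,0,0.5,0,0,6,1],[0,0,0.5,0,0,6,1],[0,0,0,0,0,0,1]],
], grip_force=60)

```text
time: 10.95
ee_pos: [0.5289, 0.0534, 0.2103]
tcp_rot: [-3.128, -0.003, -1.184]
wrist_force: [-1.1, 0.1, 2.2]
grip_width: 0.0199
```

```bash
python3 -c "
from h import *
plan([.525,.05,.206],-103)"
```

```text
pos [0.5289 0.0534 0.2103] yaw [-1.7922e+02 -1.5000e-01 -6.7830e+01] F [-1.1  0.1  2.2] w 0.0199 t 10.95
shift tool now mm [1.6 5.  4.2] turn deg [-0.8   0.09 35.17] shift in target-orient [4.2 3.1 4.3] q6 69.9
```

move_arm([
  [[0.8,0.3,1,-0.5,0,5,1],[0.8,0.3,1,0,0,5,1],[0.8,0.3,1,0,0,5,1],[0.8,0.3,1,0,0,5,1],[0,0,0.5,0,0,0,1]],
])

```text
time: 11.45
ee_pos: [0.5305, 0.0519, 0.209]
tcp_rot: [-3.128, 0.003, -1.529]
wrist_force: [-1.6, -0.4, 4.8]
grip_width: 0.0196
```

```bash
python3 -c "
from h import *
plan([.5277,.0494,.206],-103)"
```

```text
pos [0.5305 0.0519 0.209 ] yaw [-1.7924e+02  1.7000e-01 -8.7610e+01] F [-1.6 -0.4  4.8] w 0.0196 t 11.45
shift tool now mm [2.4 3.  2.9] turn deg [-0.74  0.27 15.38] shift in target-orient [3.1 2.2 3. ] q6 89.5
```

move_arm([
  [[1,0.8,1,-0.5,0,5,1],[1,0.8,1,0,0,5,1],[0.5,0.5,1,0,0,5,1],[0,0,0.5,0,0,3,1],[0,0,0.5,0,0,0,1]],
])

```text
time: 11.95
ee_pos: [0.5311, 0.0506, 0.2093]
tcp_rot: [-3.128, 0.01, -1.838]
wrist_force: [-1.2, -0.1, 3.1]
grip_width: 0.0196
```

```bash
python3 -c "
from h import *
plan([.5277,.0494,.206],-105)
cv2.imwrite('pics/s6.png',cv2.resize(viewer.capture('scene')[150:270,270:420],None,fx=5,fy=5))"
```

```text
pos [0.5311 0.0506 0.2093] yaw [-179.23    0.54 -105.32] F [-1.2 -0.1  3.1] w 0.0196 t 11.95
shift tool now mm [2.1 3.  3.3] turn deg [-0.77  0.54 -0.32] shift in target-orient [2.  3.  3.3] q6 107.0
```

View pics/s6.png

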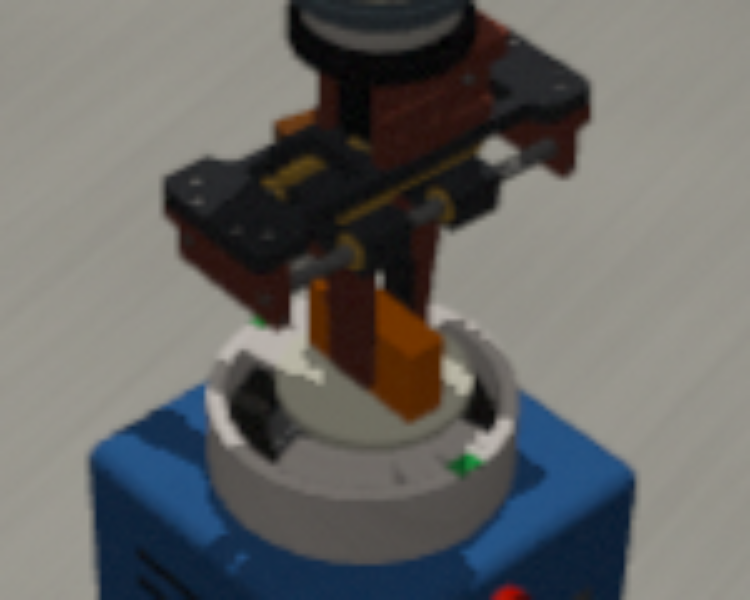

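The bar now points along the marks, at crop (258,320) and (465,465), and both gaps are empty, so the wings are under the flanges. I let go and check.

move_arm([
  [[0,0,0,0,0,0,-1],[0,0,0,0,0,0,-1],[0,0,0,0,0,0,-1],[0,0,0,0,0,0,-1],[0,0,0,0,0,0,-1],[0,0,0,0,0,0,-1],[0,0,0,0,0,0,-1],[0,0,-15,0,0,0,-1],[0,0,-30,0,0,0,-1],[0,0,-40,0,0,0,-1],[0,0,-40,0,0,0,-1]],
])

```text
time: 13.1
ee_pos: [0.5274, 0.0499, 0.3301]
tcp_rot: [3.14, 0.005, -1.83]
wrist_force: [0.5, 0.0, -0.2]
grip_width: 0.0879
```

```bash
python3 - <<'E'
from h import *
plan([.5277,.0494,.206],-105)
s=viewer.capture('scene');cv2.imwrite('pics/s7full.png',s)
cv2.imwrite('pics/s7.png',cv2.resize(s[150:270,270:420],None,fx=5,fy=5,interpolation=cv2.INTER_CUBIC))
cv2.imwrite('pics/t7.png',viewer.capture('top'))
m=cv2.inRange(cv2.cvtColor(s,cv2.COLOR_BGR2HSV),(5,150,165),(20,255,255)); m[:, :300]=0;m[:,385:]=0;m[:195]=0;m[260:]=0
p=np.argwhere(m)[:,::-1]
for z in (.2355,.238):
    P=np.array([onz('scene',*q,z) for q in p])[:,:2]; w=np.linalg.eigh(np.cov(P.T))[1][:,1]
    print(len(p),P.mean(0),np.degrees(np.arctan2(w[1],w[0])), cv2.minAreaRect((P*1000).astype(np.float32)))
E
```

```text
pos [0.5274 0.0499 0.3301] yaw [ 179.89    0.29 -104.86] F [ 0.5  0.  -0.2] w 0.0879 t 13.1
shift tool now mm [  1.   -0.7 124.1] turn deg [0.11 0.29 0.14] shift in target-orient [  0.4  -0.4 124.1] q6 106.5
74 [0.50880166 0.05921237] 160.96305934519873 ((509.1527099609375, 59.42300033569336), (17.373167037963867, 30.336217880249023), 73.90339660644531)
74 [0.51049145 0.05671291] 160.96305934519862 ((510.8412780761719, 56.9228515625), (17.315818786621094, 30.23602294921875), 73.90336608886719)
```

View pics/s7.png

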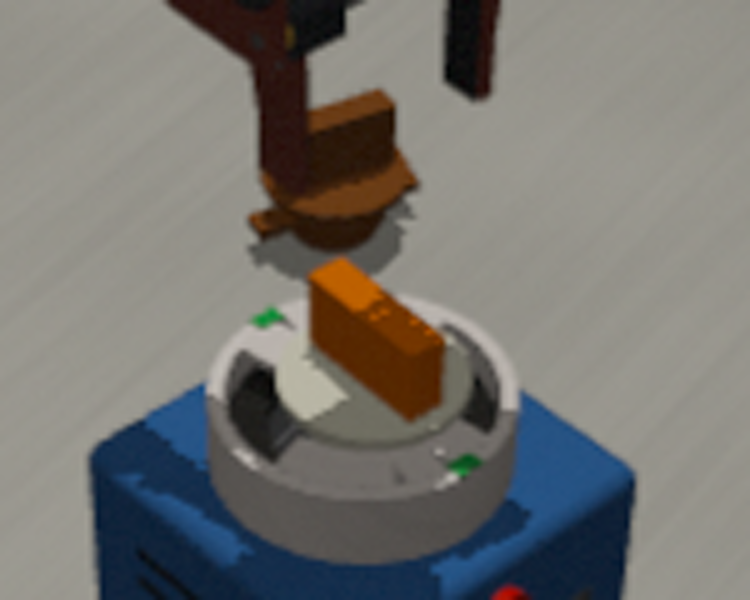

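View pics/t7.png

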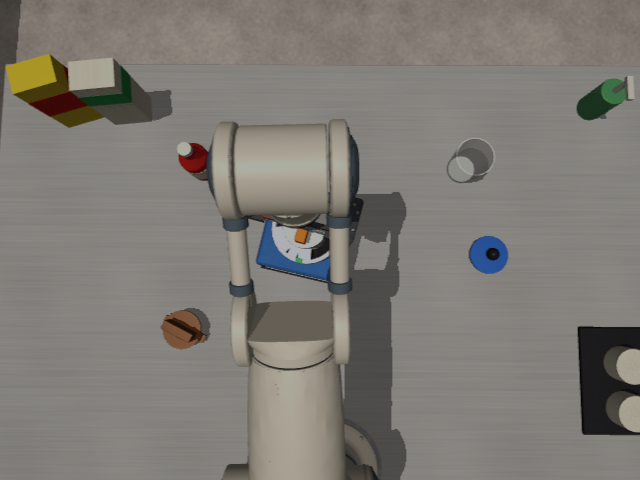

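The lid stayed locked after release: the bar runs between crop (330,275) and (430,370), roughly along the marks, and both gaps are empty. The arm blocks the top view, so I move it aside for an accurate check.

move_arm([
  [[30,-8,0,0,0,0,-1],[40,-10,0,0,0,0,-1],[40,-10,0,0,0,0,-1],[40,-10,0,0,0,0,-1],[40,-10,0,0,0,0,-1],[40,-10,0,0,0,0,-1],[30,-10,0,0,0,0,-1],[0,0,0,0,0,0,-1]],
])

```text
time: 14.0
ee_pos: [0.5283, -0.2274, 0.3392]
tcp_rot: [-3.125, 0.01, -1.825]
wrist_force: [1.1, 0.3, -0.7]
grip_width: 0.0876
```

```bash
python3 - <<'E'
from h import *
plan([.5277,.0494,.206],-105)
s=viewer.capture('scene');t=viewer.capture('top');cv2.imwrite('pics/s8full.png',s)
c=lambda i,v,u:cv2.resize(i[v-40:v+40,u-40:u+40],(390,390),interpolation=cv2.INTER_CUBIC)
cv2.imwrite('pics/c8.png',np.hstack([c(t,230,308),c(s,228,342)]))
for n,i,b,vm in (("top",t,(265,185,350,275),140),("scene",s,(310,195,385,260),150)):
    u0,v0,u1,v1=b
    m=cv2.inRange(cv2.cvtColor(i[v0:v1,u0:u1],cv2.COLOR_BGR2HSV),(5,150,vm),(20,255,255))
    k,l,st,ce=cv2.connectedComponentsWithStats(m); j=1+st[1:,4].argmax()
    p=np.argwhere(l==j)[:,::-1]+[u0,v0]
    P=np.array([onz(n,*q,.2355) for q in p])[:,:2]; w=np.linalg.eigh(np.cov(P.T))[1][:,1]
    r=cv2.minAreaRect((P*1000).astype(np.float32)); pr=cv2.minAreaRect(p.astype(np.float32))
    print(n,len(p),'mean',P.mean(0).round(4),'ang',np.degrees(np.arctan2(w[1],w[0])).round(1),np.round(r[0],1),np.round(r[1],1),pr[0])
    if n=='top': a=ray(n,*pr[0])
    else: print('tri',tri(a,ray(n,*pr[0])))
E
```

```text
pos [ 0.5283 -0.2274  0.3392] yaw [-179.08    0.56 -104.55] F [ 1.1  0.3 -0.7] w 0.0876 t 14.0
shift tool now mm [-266.5   72.3  134.6] turn deg [-0.92  0.56  0.45] shift in target-orient [-267.2   72.2  133.2] q6 77.8
top 353 mean [0.529  0.0526] ang 164.8 [529.1  52.6] [17.9 69.3] (303.632080078125, 223.53775024414062)
scene 183 mean [0.5268 0.0542] ang 164.0 [526.3  54.3] [18.7 68.8] (345.0346984863281, 210.95584106445312)
tri (array([0.52867008, 0.0524109 , 0.23721002]), np.float64(0.0003157299364943961))
```

View pics/c8.png

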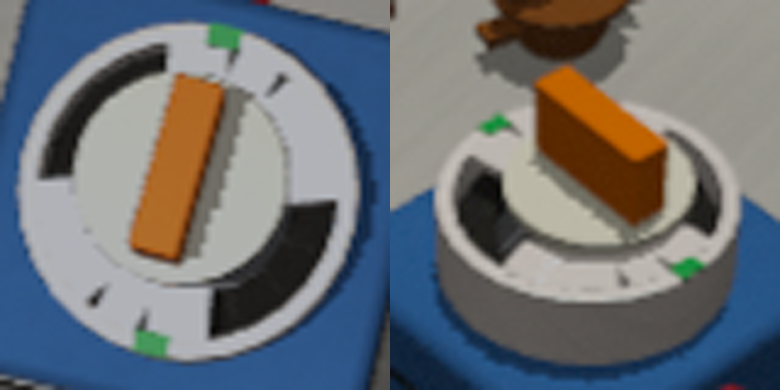

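View pics/s8full.png

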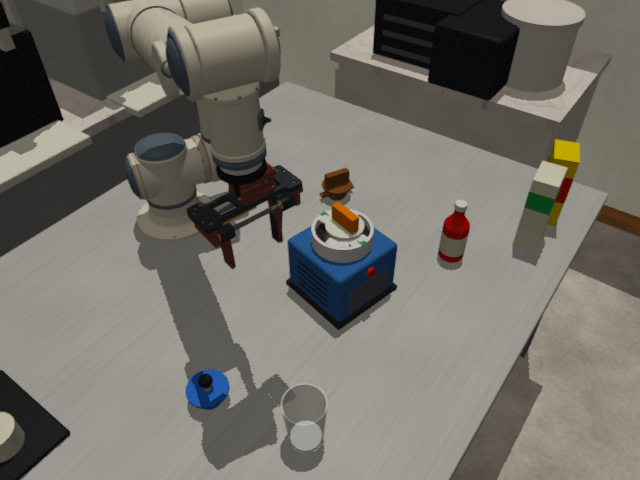

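The bar points at −15.5° against −13° for the marks, and it is about 4.5 mm off centre. Both are inside tolerance. The vision height of the bar top, 0.237, falls between locked (0.2355) and merely resting (0.238), so it doesn't settle the matter. I'll touch the bar top lightly with closed fingers to read the height.

move_arm([
  [[-20,6,0,0,0,0,1],[-40,10,0,0,0,0,1],[-40,10,0,0,0,0,1],[-40,10,0,0,0,0,1],[-40,10,0,0,0,0,1],[-40,10,0,0,0,0,1],[-35,10,0,0,0,0,1],[0,0,0,0.9,0,0,1],[0,0,20,0,0,0,1],[0,0,20,0,0,0,1],[0,0,20,0,0,0,1],[0,0,10,0,0,0,1],[0,0,0,0,0,0,1]],
], grip_force=10)

```text
time: 15.4
ee_pos: [0.5238, 0.0665, 0.2769]
tcp_rot: [-3.097, 0.018, -1.797]
wrist_force: [-0.3, -0.4, 0.2]
grip_width: 0.0006
```

```bash
python3 -c "
from h import *
plan([.5287,.0525,.24],-104.5)"
```

```text
pos [0.5238 0.0665 0.2769] yaw [-177.43    1.05 -102.98] F [-0.3 -0.4  0.2] w 0.0006 t 15.4
shift tool now mm [13.2 -6.3 37. ] turn deg [-2.56  1.08  1.5 ] shift in target-orient [12.3 -8.2 36.9] q6 106.5
```

move_arm([
  [[6,-4,0,-2.5,1,1.5,1],[6,-4,10,0,0,0,1],[0,0,10,0,0,0,1],[0,0,9,0,0,0,1],[0,0,0,0,0,0,1],[0,0,0,0,0,0,1]],
])

```text
time: 16.0
ee_pos: [0.5287, 0.0526, 0.249]
tcp_rot: [-3.135, 0.003, -1.823]
wrist_force: [0.1, -0.6, -0.1]
grip_width: 0.0004
```

```bash
python3 -c "
from h import *
plan([.5287,.0525,.24],-104.5)"
```

```text
pos [0.5287 0.0526 0.249 ] yaw [-179.63    0.2  -104.43] F [ 0.1 -0.6 -0.1] w 0.0004 t 16.0
shift tool now mm [0.1 0.  9. ] turn deg [-0.37  0.2   0.07] shift in target-orient [ 0.1 -0.   9. ] q6 106.4
```

move_arm([
  [[0,0,5,0,0,0,1],[0,0,4,0,0,0,1],[0,0,0,0,0,0,1]],
])

```text
time: 16.3
ee_pos: [0.5288, 0.0529, 0.2402]
tcp_rot: [-3.133, 0.004, -1.822]
wrist_force: [0.7, 0.0, 0.2]
grip_width: 0.0006
```

move_arm([
  [[0,0,1,0,0,0,1],[0,0,0,0,0,0,1]],
])

```text
time: 16.5
ee_pos: [0.5289, 0.0531, 0.2401]
tcp_rot: [-3.132, 0.005, -1.822]
wrist_force: [-0.0, 0.1, 0.2]
grip_width: 0.0008
```

move_arm([
  [[0,0,1,0,0,0,1],[0,0,0,0,0,0,1]],
])

```text
time: 16.7
ee_pos: [0.5291, 0.0531, 0.2401]
tcp_rot: [-3.13, 0.005, -1.822]
wrist_force: [0.4, -0.2, -0.2]
grip_width: 0.0002
```

move_arm([
  [[0,0,1,0,0,0,1],[0,0,0,0,0,0,1]],
])

```text
time: 16.9
ee_pos: [0.5292, 0.0532, 0.2399]
tcp_rot: [-3.129, 0.005, -1.822]
wrist_force: [-1.1, -0.6, 5.0]
grip_width: 0.0005
```

move_arm([
  [[0,0,2,0,0,0,1],[0,0,0,0,0,0,1]],
])

```text
time: 17.1
ee_pos: [0.5292, 0.0532, 0.2388]
tcp_rot: [-3.128, 0.006, -1.822]
wrist_force: [-1.4, -0.1, 6.1]
grip_width: 0.0005
```

move_arm([
  [[0,0,2,0,0,0,1]],
])

```text
time: 17.2
ee_pos: [0.5292, 0.0532, 0.2376]
tcp_rot: [-3.127, 0.006, -1.822]
wrist_force: [-2.1, -0.7, 6.8]
grip_width: 0.0002
```

move_arm([
  [[0,0,3,0,0,0,1]],
])

```text
time: 17.3
ee_pos: [0.5293, 0.0532, 0.2363]
tcp_rot: [-3.126, 0.007, -1.822]
wrist_force: [-5.1, -0.4, 18.4]
grip_width: 0.0003
```

This settles it. The force jumped from 0 to 5 N with almost no travel, rose slowly to 6.8 N, and then went solid 3.5 mm lower. A 6 mm stroke minus 3.5 mm means the seal was already down about 2.5 mm, so the lid is locked. I retract and take a last look.

move_arm([
  [[0,0,-15,0,0,0,1],[0,0,-30,0,0,0,1],[0,0,-40,0,0,0,1],[30,-8,-10,0,0,0,1],[40,-10,0,0,0,0,1],[40,-10,0,0,0,0,1],[40,-10,0,0,0,0,1],[40,-10,0,0,0,0,1],[40,-10,0,0,0,0,1],[20,-10,0,0,0,0,1],[0,0,0,0,0,0,1],[0,0,0,0,0,0,1]],
])

```text
time: 18.5
ee_pos: [0.5325, -0.2159, 0.3232]
tcp_rot: [-3.137, 0.006, -1.819]
wrist_force: [0.4, 0.9, -0.2]
grip_width: 0.0007
```

```bash
python3 - <<'E'
from h import *
s=viewer.capture('scene');t=viewer.capture('top')
c=lambda i,v,u:cv2.resize(i[v-40:v+40,u-40:u+40],(390,390),interpolation=cv2.INTER_CUBIC)
cv2.imwrite('pics/c9.png',np.hstack([c(t,230,308),c(s,228,342)])); cv2.imwrite('pics/t9.png',t)
for n,i,b,vm in (("top",t,(265,185,350,275),140),("scene",s,(310,195,385,260),150)):
    u0,v0,u1,v1=b
    m=cv2.inRange(cv2.cvtColor(i[v0:v1,u0:u1],cv2.COLOR_BGR2HSV),(5,150,vm),(20,255,255))
    p=np.argwhere(m)[:,::-1]+[u0,v0]
    P=np.array([onz(n,*q,.2355) for q in p])[:,:2]; w=np.linalg.eigh(np.cov(P.T))[1][:,1]
    print(n,len(p),P.mean(0).round(4),np.degrees(np.arctan2(w[1],w[0])).round(1))
t0=cv2.imread('pics/top0.png')
for nm,(a,b,c2,d) in dict(syrup=(170,130,230,190),tumbler=(435,130,505,190),tub=(465,230,515,280)).items():
    print(nm,cv2.absdiff(t,t0)[b:d,a:c2].mean())
E
```

```text
top 352 [0.5289 0.0526] 164.8
scene 183 [0.5266 0.0543] 164.0
syrup 1.5096296296296297
tumbler 31.190238095238094
tub 16.104533333333332
```

View pics/c9.png

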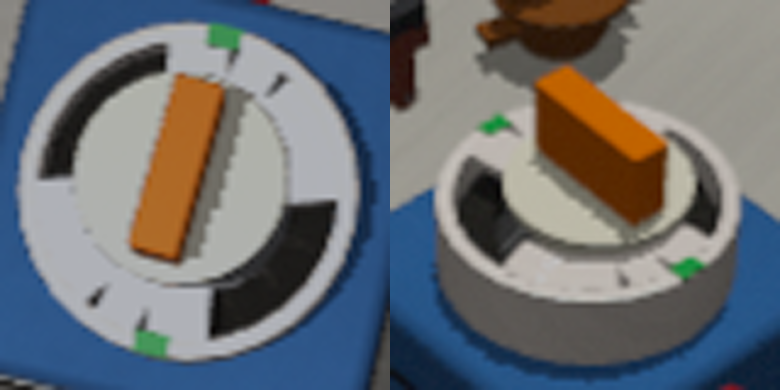

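The lid hasn't moved: its bar lies along the green marks and both gaps are empty. The tumbler and tub pixels differ only because the arm and its shadow now cover that area of the top view. The scene view showed both in their starting pixels. I hand in.

```bash
python3 -c "
from station import job_done,get_obs
print(job_done())"
```

```text
the job is handed in; nothing more can be done
None
```

The lid is locked in the crusher's mouth. I gripped the orange bar, lowered the wings through the gaps, twisted it about 62° clockwise, let go and moved the arm clear. I handed the job in at about 18.6 s, and no verdict was reported.

**Position:** the bar is about 2.5° past the line of the green marks and about 4.5 mm off the mouth's centre, both within limits. Both gaps are empty, so the wings are under the flanges. The lid looks level, though I did not measure its tilt.

**Seal:** the camera height of the bar top (0.237 m) could not tell locked (0.2355 m) from merely resting (0.238 m). I pressed lightly on the bar with closed fingers. The force pattern showed the seal already held down about 2.5 mm, and the pictures before and after the press match. That press peaked at about 18 N.

**Bystanders:** a pixel comparison shows the syrup bottle unmoved. The same check failed for the tumbler and the tub lid because the arm and its shadow were in the way. The scene picture taken just before the press shows both where they started, and the arm passed well above them.

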